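# Push a garlic bulb through the sprung flap of a scrap chute

### The arm

A 7-joint arm with a two-finger parallel gripper is mounted at the origin on a cart in front of the work surface, level with it; the furniture and walls round the work are solid. World frame = base frame: x ahead of the robot, y to its left, z up, the work surface at z = 0. Lengths are in m, angles in degrees, forces in N, time in s.
With the tool pointing down it reaches from about 0.425 to 0.95 m from the base axis. Payload 16.7 kg.
Tool frame: the origin (TCP) lies midway between the tips of the shut fingers; the grasp point (between the pads) lies 19 mm behind it; z points along the fingers, y is the line along which they close (so a half turn about z gives the same grasp; the last joint's range is limited). The gripper opens to 94 mm and grips with 3 to 60 N. Pads are 16 mm wide; open, the fingers measure 119 mm over their backs; the gripper's body (75 mm by 177 mm) begins 78 mm behind the grasp point.
Start: joints at [-85.457, 24.414, 4.234, 92.017, -1.954, 63.644, -3.845], TCP at [0.153, 0.657, 0.205] pointing down, gripper open.
Joint ranges: [-163.25, 163.25], [-28.42, 122.38], [-70.27, 78.77], [12.13, 141.07], [-58.53, 238.53], [9.26, 117.41], [-156.51, 156.51]. Speed limits (degrees/s): [108.29, 108.29, 136.94, 136.94, 172.46, 172.46, 172.46].

### API

Orientations are given as [roll, pitch, yaw] about the fixed x, y, z axes, in that order (R = Rz(yaw) Ry(pitch) Rx(roll)).
In Python, from plant import readout, eyes, job gives the robot as it stands.
- The arm moves only by the tool move_arm, never from a script. Its argument "series" is a list of rows, each a list of 3 entries, a list of its own where there are three numbers: the closure in counts, from 0 (fully open) to 255 (shut), then the shift along the tool's x, y, z in m, then the turn about the tool's z in degrees. A call has 1 to 5 rows; each row shifts and turns the commanded pose from where the row before left it, along the tool's axes as they then stand; what a row does not reach is not made up. A row lasts 1/8 s, in which the tool goes at most 62.5 mm and 10.7 degrees, less where a joint would pass 70% of its speed; a pose out of reach is approached as far as the arm can. A call with a gripper value outside its range is refused whole. The fingers move at their own pace and stop on an object; "newtons" is the grip in N (left out, the last holds). Time passes only in rows, so rows that do not move let the fingers close. It gives the time, the measured TCP pose, the force, the opening and the grip force at its end, in the units of the state.
- readout.get_obs(): the state, without advancing time (a new reading comes with each control period).
- eyes.camera(name): name is "scene" or "top" or "wrist"; returns the picture (480x640x3 uint8, red, green, blue); there is no depth.
- eyes.calibration(name): a dict with "mtx" (3x3 intrinsics, pixels), "dist" ([k1, k2, p1, p2, k3] as OpenCV has them; the pictures are not rectified), "extrinsics" (4x4, takes a point from camera to world coordinates). Camera axes: x right, y down, z forward; pixel columns grow to the right and rows downward; lengths in m; the calibration is good to about 2 mm. A picture is of the moment at which its call begins: read the wrist's pose just before it. calibration takes no time and is no camera call; for the wrist camera it gives the pose at the moment of the call.
- job.sign_off(): hands the job in; it is judged then, once.
The state is a dict: "clock": time; "joints": joint angles; "dq": joint speeds; "effort": joint torques, N m; "position": TCP position; "orientation": TCP orientation; "force": force on the tool from outside, world axes, zero at the start; "wrist_torque": the same for the moment, N m; "grip_width": finger opening in m; "grasp_force": force on a finger pad.
Only numpy, scipy, OpenCV 4.12 (cv2) and the standard library are available. Lean on these libraries where they do the work, as an engineer would, in place of code of your own. Each camera call takes 0.05 s, during which the arm holds its last target. There are 200 camera calls.

### The job

The garlic bulb on the chopping board has gone off: put it into the waste caddy at the end of the board without picking it up or pinching it. With one finger push the caddy's sloping sprung flap open and hold it, with the other finger gently push the bulb along the board and over its end into the caddy, keep holding the flap until the bulb has dropped inside, then let the flap close by itself. Leave the lemon where it is on the board, and the things standing around.

Things in the scene. Friction and masses are not known exactly. Their poses are not given: they have to be found in the camera images.
- prep_station: Fixed prep station: light wooden chopping board on a steel rod frame, its far end resting on a white waste caddy with a sloping steel flap. Origin on the worktop below the middle of the board's end; x runs level along the board towards the caddy, z up. Board: x = -165 to 0, y = -125 to 125 mm, flat, no rim, top at z = 165 mm. All mm given below for the station are in this frame.
- mouth (a point): Middle of the caddy's mouth at board level: an open pit, x = 0 to 140, y = -116 to 116 mm, inner floor at z = 12 mm, with only the flap over it. Its 6 mm side cheeks rise from the board's level at x = 0 to z = 237 mm at x = 134; behind it a rounded hood, x = 142 to 172, is 237 mm high.
- flap (a joint): Angle of the flap, rad: 0 closed, grows as it is pushed down and inwards; hangs straight down at 1.13, stop at 1.25. A spring shuts it within half a second: about 0.2 N m at the hinge when closed, 0.4 wide open (1.5 to 3 N at the free edge, up to 9 N near the hinge).
- flap_edge (a point): Middle of the free, low edge of the flap, a steel plate 146 mm long, 226 wide, 3 thick; moves with it. Closed, this edge lies level with the board at x = 3 mm and the plate rises to the hinge, its upper side open to above. A fingertip pointing down that moves a few mm over the board and on past its end meets the plate's upper side and swings it down before it.
- flap_hinge (a point): Middle of the flap's hinge line along its high edge, at x = 135, z = 225 mm, 60 mm above the board's top.
- garlic_mid (a point): Middle of the pale garlic bulb, the thing to be thrown away: about 56 mm across and 56 mm high with its pointed neck up, some 35 g, standing loose on the board 75 to 125 mm before the board's end, in the left or the right half of the board. This point is 28 mm above its underside. It slides when pushed low, and may rock or tip over, which does no harm.
- lemon: Yellow lemon, 71 x 53 x 51 mm, lying loose on the other half of the board, at least 80 mm (middle to middle) beside the garlic; it stays there. Origin at the middle of its underside.
- mug: White mug, 92 mm wide, 127 mm with its handle, 95 mm high, on the worktop; stays. Origin at the middle of its underside.
- honey_jar: Honey jar with a red lid, 60 mm wide, 86 mm high, on the worktop; stays. Origin at the middle of its underside.
- egg_timer: Red and white egg timer, 62 mm wide, 57 mm high, on the worktop; stays. Origin at the middle of its underside.
Not all that is in view belongs to the job. Of the things like the part that bears garlic_mid, leave any that is black; of the rest the larger one is meant.

How it is judged:
By the outcome, as a careful person would: the job done as asked, in the order asked, and still so for the second after the job is handed in, with the robot touching nothing.
It also fails if it takes over 32 s, if anything falls off the work surface, if the arm or the gripper's body presses on something with over 40 N, if the wrist force passes 120 N, or if a joint passes its speed limit or range.

## Working session

There is one attempt and no reset: what is moved stays moved. The work goes in short steps, Python scripts to look and compute and a tool call to move; the robot and the scene stay as the last step left them, time stands still between calls to the robot, and variables do not carry over. Pictures are saved under pics/ and viewed, at most 10 in all, crops included, and the job is handed in when it is done.

Besides the shell and the picture viewer there is one more tool, called after ">>>" by a JSON object that holds its "method" and its "body", one argument or row to a line. move_arm: Moves the arm, as the interface text tells. Its arguments: {"type":"object","properties":{"series":{"type":"array"},"newtons":{"type":"number"}},"required":["series"]}

```bash
mkdir -p pics; ls; python3 - <<'E'
from plant import readout, eyes, job
import cv2,json
import numpy as np
print(readout.get_obs())
for n in ("scene","top"):
    im=eyes.camera(n); cv2.imwrite(f"pics/{n}0.png",im[:,:,::-1])
    c=eyes.calibration(n); print(n,np.round(c["mtx"],1).tolist(),np.round(c["dist"],3).tolist(),np.round(c["extrinsics"],3).tolist())
E
```

```text
pics
{'clock': 0.0, 'joints': array([-85.45744853,  24.44832995,   4.23160038,  92.05371908,
        -1.95192586,  63.64406171,  -3.84495488]), 'dq': array([ 0.12432019, -0.02852556,  0.02395416, -0.05676366, -0.00800938,
        0.10153012, -0.11471617]), 'effort': array([-4.53437933e-04, -9.35818505e+01,  3.66682850e+00, -4.54208815e+01,
       -4.88199829e-02,  2.00611231e-02,  1.55489488e-04]), 'position': array([0.15302639, 0.65695609, 0.20477977]), 'orientation': array([-1.79926367e+02,  7.13409848e-03,  1.66890047e+02]), 'force': array([-0.37463806,  1.23509729, -0.30731796]), 'wrist_torque': array([-0.00905893,  0.0213895 ,  0.0580902 ]), 'grasp_force': 0.0, 'grip_width': 0.0939026039278479}
scene [[601.5, 0.0, 314.3], [0.0, 601.5, 231.6], [0.0, 0.0, 1.0]] [-0.192, 0.0, 0.0, 0.0, 0.0] [[0.731, 0.472, -0.493, 1.126], [0.682, -0.508, 0.526, -0.584], [-0.003, -0.721, -0.693, 0.951], [0.0, 0.0, 0.0, 1.0]]
top [[466.1, 0.0, 324.0], [0.0, 466.1, 237.8], [0.0, 0.0, 1.0]] [0.022, 0.0, 0.0, 0.0, 0.0] [[-0.018, -0.995, 0.101, 0.446], [-0.999, 0.014, -0.04, 0.038], [0.039, -0.102, -0.994, 1.089], [0.0, 0.0, 0.0, 1.0]]
```

View pics/top0.png

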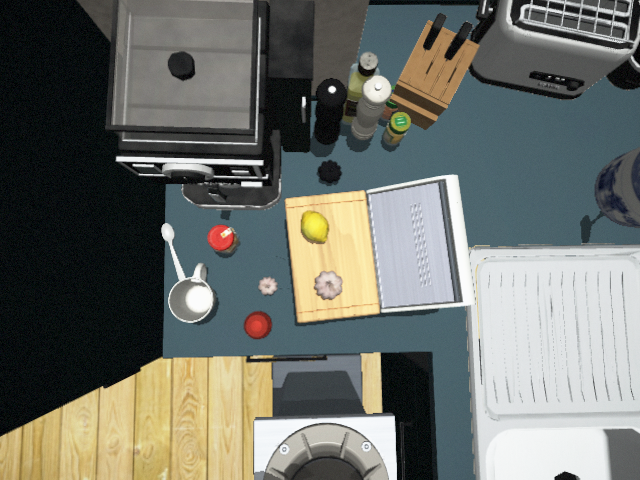

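View pics/scene0.png

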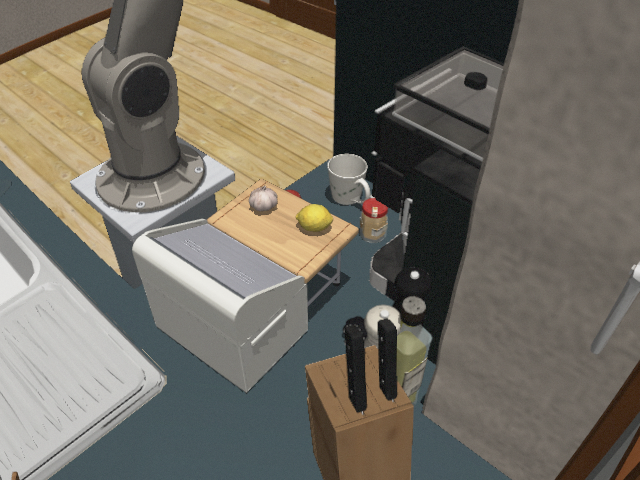

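Top view: three garlic-like things. There is a pale one on the board at (328,285), a small pale one on the worktop at (268,286) and a black one at (330,172). The pale bulb on the board is the larger non-black one, so it is the one meant. The lemon is at (314,227). The board spans about (285,198)–(381,315), with the caddy to its right, towards world -y. The scene view agrees, with the bulb at (263,200) and the lemon at (315,220).

```bash
cat > h.py <<'E'
import cv2, numpy as np
from plant import readout, eyes, job
def rays(n,px):
    c=eyes.calibration(n); E=np.array(c["extrinsics"])
    u=cv2.undistortPoints(np.float64(px).reshape(-1,1,2),np.array(c["mtx"]),np.array(c["dist"])).reshape(-1,2)
    return E[:3,3], np.c_[u,np.ones(len(u))]@E[:3,:3].T
def plane(n,px,z):
    o,d=rays(n,px); return o+d*((z-o[2])/d[:,2])[:,None]
def tri(a,pa,b,pb):
    o1,d1=rays(a,[pa]);o2,d2=rays(b,[pb]);d1=d1[0];d2=d2[0]
    s=np.linalg.lstsq(np.c_[d1,-d2],o2-o1,rcond=None)[0]
    p,q=o1+s[0]*d1,o2+s[1]*d2; return (p+q)/2,np.linalg.norm(p-q)
def big(m,box):
    x0,y0,x1,y1=box; k=np.zeros_like(m); k[y0:y1,x0:x1]=m[y0:y1,x0:x1]
    k=cv2.morphologyEx(k,cv2.MORPH_OPEN,np.ones((3,3),np.uint8))
    return max(cv2.findContours(k,cv2.RETR_EXTERNAL,cv2.CHAIN_APPROX_NONE)[0],key=cv2.contourArea)
E
python3 - <<'E'
from h import *
t=cv2.imread("pics/top0.png"); s=cv2.imread("pics/scene0.png")
ht=cv2.cvtColor(t,cv2.COLOR_BGR2HSV); hs=cv2.cvtColor(s,cv2.COLOR_BGR2HSV)
wood=cv2.inRange(ht,(8,50,130),(28,255,255))
b=big(wood,(270,180,395,335)); P=plane("top",cv2.convexHull(b),.165)[:,:2]
r=cv2.minAreaRect(np.float32(P*1000)); print("board",r,cv2.boxPoints(r).round(1).tolist())
C=cv2.boxPoints(r)
# station x = towards caddy (-y world), along the short side
e=[C[1]-C[0],C[2]-C[1]]; e=min(e,key=np.linalg.norm); ex=e/np.linalg.norm(e); ex=ex*np.sign(-ex[1])
ey=np.array([-ex[1],ex[0]]); m=np.array(r[0]); O=m+ex*min(r[1])/2
print("origin",O,"yaw",np.degrees(np.arctan2(ex[1],ex[0])))
g1=big(cv2.inRange(ht,(0,0,70),(179,75,255)),(305,262,352,308)); g2=big(cv2.inRange(hs,(0,0,70),(179,75,255)),(243,182,284,222))
def cc(c): x,y,w,h=cv2.boundingRect(c); return (x+w/2-.5,y+h/2-.5),(x,y,w,h)
p1,bb1=cc(g1);p2,bb2=cc(g2);print(bb1,bb2)
X,gap=tri("top",p1,"scene",p2);print("tri",X,gap)
for q in(plane("top",[p1],.190)[0],X): d=q[:2]*1000-O; print("garlic station",d@ex,d@ey)
# small one size check
g3=big(cv2.inRange(ht,(0,0,90),(179,90,255)),(252,272,284,300));print("small",cv2.boundingRect(g3))
l=big(cv2.inRange(ht,(22,160,80),(34,255,255)),(290,200,340,255));pl,_=cc(l);d=plane("top",[pl],.19)[0][:2]*1000-O;print("lemon",d@ex,d@ey)
cr=cv2.resize(t[160:340,220:400],None,fx=3.2,fy=3.2,interpolation=cv2.INTER_CUBIC);cv2.drawContours(cr,[((g1-[220,160])*3.2).astype(int)],-1,(0,255,0),1);cv2.drawContours(cr,[((b-[220,160])*3.2).astype(int)],-1,(255,0,0),1)
cv2.imwrite("pics/crop0.png",cr)
E
```

```text
board ((505.8978576660156, -14.002365112304688), (249.28570556640625, 164.9495086669922), 5.349982738494873) [[374.1000061035156, 56.5], [389.5, -107.69999694824219], [637.7000122070312, -84.5], [622.2999877929688, 79.69999694824219]]
origin [513.58772326 -96.11784363] yaw -84.65002
(315, 271, 27, 28) (249, 186, 28, 25)
tri [ 0.44721816 -0.0052782   0.18870624] 0.0015582362654701144
garlic station -97.2215295789774 -57.03398111373399
garlic station -96.63216195724326 -57.61064327026253
small (252, 272, 32, 28)
lemon -111.61419412079263 58.37895601777389
```

View pics/crop0.png

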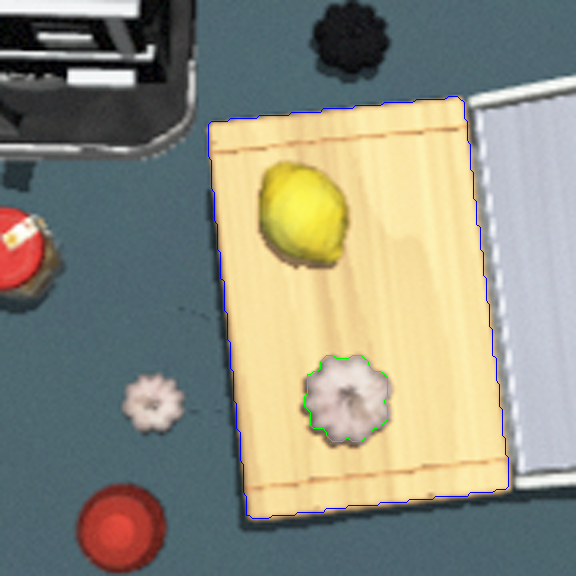

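The bulb measures about 56 mm across, its triangulated height is 0.189 m, and the board comes out at 249×165 mm. These all match the description. The crop confirms the large pale bulb on the board's right half, clearly bigger than the small pale one on the worktop. Before moving, I'll check what the black area beside the arm's start is.

```bash
python3 - <<'E'
from h import *
def proj(n,p):
    c=eyes.calibration(n);E=np.linalg.inv(np.array(c["extrinsics"]))
    return cv2.projectPoints(np.float64(p),cv2.Rodrigues(E[:3,:3])[0],E[:3,3],np.array(c["mtx"]),np.array(c["dist"]))[0].reshape(-1,2).round().tolist()
print("counter corner",plane("top",[(163,357)],0))
P=[(.153,.657,.205),(.153,.657,.4),(0,0,0)]
print(proj("scene",P),proj("top",P))
print("scene panel foot (336,165)",plane("scene",[(336,165)],0))
print("tri panel edge tests", plane("top",[(0,435)],1.0), plane("top",[(0,435),(110,383)],.5), plane("top",[(115,0),(115,160),(270,180),(270,60)],.35))
print("mug/jar/timer",plane("top",[(191,300),(222,238),(258,325)],.08).round(3).tolist())
cv2.imwrite("pics/w0.png",eyes.camera("wrist")[:,:,::-1])
E
```

```text
counter corner [[0.29269698 0.36139539 0.        ]]
[[363.0, 35.0], [366.0, -32.0], [150.0, 176.0]] [[-49.0, 463.0], [-163.0, 520.0], [326.0, 488.0]]
scene panel foot (336,165) [[0.32251631 0.35626612 0.        ]]
tri panel edge tests [[0.4210996  0.09207827 1.        ]] [[0.2793954  0.39812575 0.5       ]
 [0.33440666 0.27472768 0.5       ]] [[0.91748702 0.3429631  0.35      ]
 [0.65038867 0.3374318  0.35      ]
 [0.61623153 0.09302346 0.35      ]
 [0.81708005 0.09152254 0.35      ]]
mug/jar/timer [[0.421, 0.282, 0.08], [0.552, 0.217, 0.08], [0.365, 0.141, 0.08]]
```

View pics/w0.png

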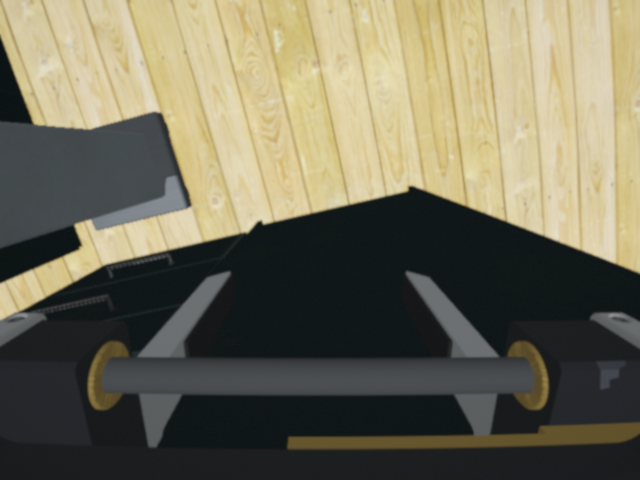

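The wrist view shows the arm beside a tall black cabinet, whose corner is near (0.30, 0.36) and which is at least 0.58 m high. It has to be rounded close to the base, so I'll retract first.

>>> {"method": "move_arm", "body": {
  "series": [
    [0,[0,-0.05,-0.02],0],
    [0,[0,-0.05,-0.02],0],
    [0,[0,-0.05,-0.02],0],
    [0,[0,-0.05,-0.02],0],
    [0,[0,-0.05,-0.02],0]
  ]
}}

```text
clock: 0.78
position: [0.096, 0.4122, 0.3059]
orientation: [-180.0, 0.0, 166.9]
force: [-0.3, -0.1, 1.3]
grip_width: 0.0941
grasp_force: 0.0
```

>>> {"method": "move_arm", "body": {
  "series": [
    [0,[0,-0.015,0],-10],
    [0,[0.003,-0.015,0],-10],
    [0,[0.005,-0.014,0],-10],
    [0,[0.007,-0.013,0],-10],
    [0,[0.01,-0.012,0],-10]
  ]
}}

```text
clock: 1.4
position: [0.0794, 0.3397, 0.3054]
orientation: [-180.0, -0.0, -142.8]
force: [-0.5, 0.4, -0.4]
grip_width: 0.0944
grasp_force: 0.0
```

>>> {"method": "move_arm", "body": {
  "series": [
    [0,[-0.031,-0.041,0],0],
    [0,[-0.024,-0.046,0],0],
    [0,[-0.017,-0.049,0],0],
    [0,[-0.009,-0.051,0],0],
    [0,[-0.001,-0.052,0],0]
  ]
}}

```text
clock: 2.02
position: [0.2896, 0.197, 0.3054]
orientation: [180.0, -0.0, -143.1]
force: [1.2, -0.1, 0.6]
grip_width: 0.0941
grasp_force: 0.0
```

>>> {"method": "move_arm", "body": {
  "series": [
    [0,[-0.001,-0.052,0],6.3],
    [0,[-0.006,-0.051,0],6.3],
    [0,[-0.012,-0.05,0],6.3],
    [0,[-0.017,-0.049,0],6.3],
    [0,[-0.023,-0.046,0],6.3]
  ]
}}

```text
clock: 2.65
position: [0.4469, -0.0077, 0.3056]
orientation: [179.9, 0.0, -174.8]
force: [1.2, 0.9, -0.6]
grip_width: 0.0939
grasp_force: 0.0
```

```bash
cat >> h.py <<'E'
O=np.array([.5136,-.0961]); ex=np.array([.0932,-.9956]); ey=np.array([.9956,.0932])
def stn(p): d=np.array(p)[:2]-O; return np.round([d@ex*1000,d@ey*1000],1)
E
python3 - <<'E'
from h import *
o=readout.get_obs(); print(o["clock"],o["position"],o["orientation"],stn(o["position"]),o["joints"].round(1))
E
```

```text
2.65 [ 0.44693171 -0.00770132  0.30556828] [ 1.79942102e+02  3.45313356e-02 -1.74832690e+02] [-94.2 -58.1] [-70.5 -11.6  56.7 114.4  10.1  72.2  77.8]
```

```bash
python3 - <<'E'
from h import *
im=eyes.camera("wrist")[:,:,::-1].copy(); cv2.imwrite("pics/w1.png",im)
E
```

```text
(no output)
```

View pics/w1.png

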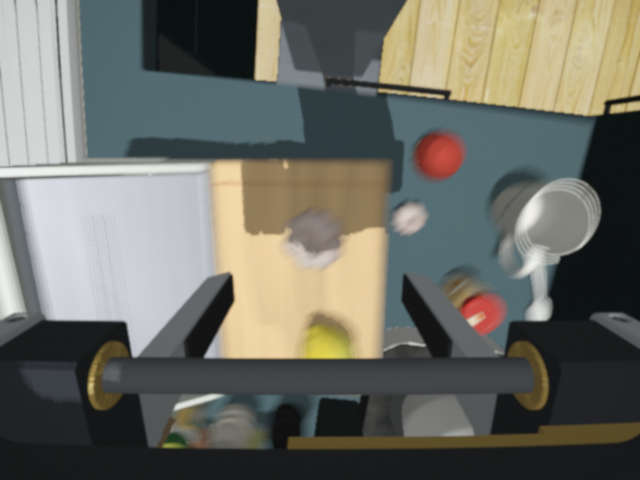

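The wrist view shows the bulb at (315,238), midway between the fingers in column, with the lemon at (328,340). I'll check the bulb's sideways offset by casting a ray.

```bash
python3 - <<'E'
from h import *
o=readout.get_obs(); print(stn(o["position"]))
for px in [(315,238)]: print(stn(plane("wrist",[px],.190)[0]))
c=eyes.calibration("wrist");E=np.array(c["extrinsics"]);print(E.round(3).tolist())
print("board end/near corner",[stn(q) for q in plane("wrist",[(213,162),(390,160)],.165)])
E
```

```text
[-88.8 -55.7]
[-87.1 -54.9]
[[-0.08, 0.963, 0.257, 0.374], [0.997, 0.077, 0.021, -0.018], [0.0, 0.258, -0.966, 0.486], [0.0, 0.0, 0.0, 1.0]]
board end/near corner [array([   5.3, -121.5]), array([-156.3, -121. ])]
```

>>> {"method": "move_arm", "body": {
  "series": [
    [0,[0.002,0.006,0.03],0],
    [0,[0,0,0.045],0],
    [0,[0,0,0.04],0],
    [0,[0,0,0.019],0],
    [0,[0,0,0],0]
  ]
}}

```text
clock: 3.32
position: [0.4428, -0.0007, 0.1706]
orientation: [-179.8, -0.2, -174.7]
force: [-0.3, -0.2, 0.9]
grip_width: 0.0941
grasp_force: 0.0
```

```bash
python3 - <<'E'
from h import *
o=readout.get_obs(); print(o["clock"],o["position"],o["orientation"],stn(o["position"]),o["joints"].round(1),o["force"])
E
```

```text
3.325 [ 0.44284069 -0.00073754  0.1706126 ] [-1.79830170e+02 -1.54311163e-01 -1.74661663e+02] [-101.5  -61.6] [-70.5   8.3  69.  125.1  -9.5  52.5  99.6] [-0.30295912 -0.16129931  0.87680601]
```

>>> {"method": "move_arm", "body": {
  "series": [
    [0,[-0.004,-0.005,0],0],
    [0,[0,-0.006,0],0],
    [0,[0,-0.006,0],0],
    [0,[0,0,0],0]
  ]
}}

```text
clock: 3.82
position: [0.4494, -0.0172, 0.1718]
orientation: [180.0, 0.0, -174.7]
force: [-0.1, -0.0, -0.2]
grip_width: 0.0935
grasp_force: 0.0
```

```bash
cat > st.py <<'E'
from h import *
o=readout.get_obs(); print(o["clock"],o["position"].round(4),o["orientation"].round(2),stn(o["position"]),o["joints"].round(1),o["force"].round(1))
E
python3 st.py
```

```text
3.825 [ 0.4494 -0.0172  0.1718] [ 1.7996e+02  3.0000e-02 -1.7467e+02] [-84.6 -56.5] [-66.9   9.4  68.4 124.4 -11.1  52.6 103.3] [-0.1 -0.  -0.2]
```

>>> {"method": "move_arm", "body": {
  "series": [
    [0,[0,-0.006,0],0],
    [0,[0,-0.006,0],0],
    [0,[0,-0.006,0],0],
    [0,[0,-0.006,0],0],
    [0,[0,-0.006,0],0]
  ]
}}

```text
clock: 4.45
position: [0.4521, -0.047, 0.1715]
orientation: [-180.0, -0.0, -174.6]
force: [-0.4, -0.2, 0.0]
grip_width: 0.0941
grasp_force: 0.1
```

```bash
python3 st.py; python3 - <<'E'
from h import *
t=eyes.camera("top")[:,:,::-1]; s=eyes.camera("scene")[:,:,::-1]; w=eyes.camera("wrist")[:,:,::-1]
f=lambda a:cv2.resize(a,(400,300),interpolation=cv2.INTER_AREA)
r=lambda a:cv2.resize(a,(400,300),interpolation=cv2.INTER_CUBIC)
cv2.imwrite("pics/m1.png",np.vstack([np.hstack([r(t[180:330,270:470]),r(s[130:310,120:360])]),np.hstack([f(w),f(s)])]))
E
```

```text
4.45 [ 0.4521 -0.047   0.1715] [-1.8000e+02 -1.0000e-02 -1.7462e+02] [-54.7 -56.6] [-62.   10.5  67.8 123.8 -12.3  52.8 108.3] [-0.4 -0.2  0. ]
```

View pics/m1.png

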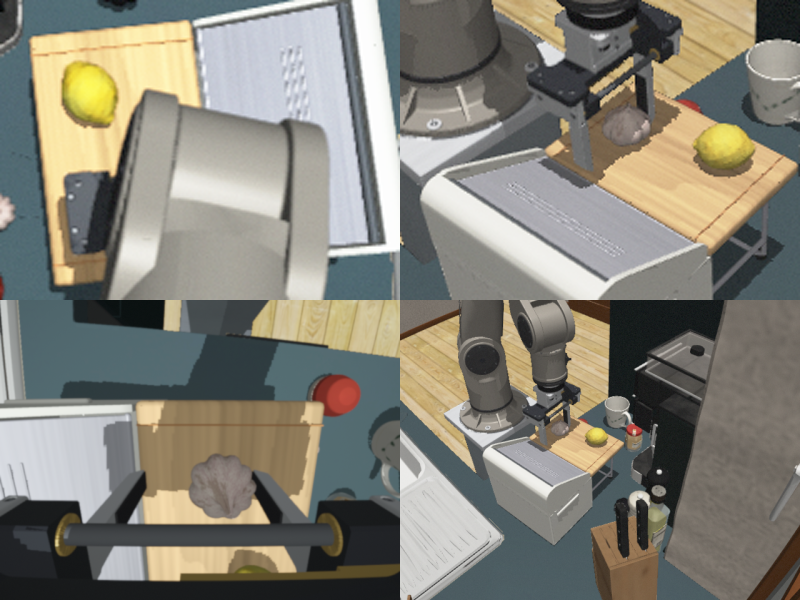

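The bulb stands upright against the trailing finger, the leading finger is at the flap's edge, and the lemon is untouched. I'll keep going.

>>> {"method": "move_arm", "body": {
  "series": [
    [0,[0,-0.006,0],0],
    [0,[0,-0.006,0],0],
    [0,[0,-0.006,0],0],
    [0,[0,-0.006,0],0],
    [0,[0,-0.006,0],0]
  ]
}}

```text
clock: 5.22
position: [0.455, -0.0767, 0.1715]
orientation: [180.0, -0.0, -174.6]
force: [1.2, 1.4, 0.6]
grip_width: 0.094
grasp_force: 0.9
```

```bash
cat >> st.py <<'E'
w=eyes.camera("wrist")[:,:,::-1]; cv2.imwrite(f"pics/w_{o['clock']}.png",w)
h=cv2.cvtColor(w,cv2.COLOR_BGR2HSV)
s=eyes.camera("scene")[:,:,::-1]; cv2.imwrite(f"pics/s_{o['clock']}.png",s)
def show(name):
    f=lambda a:cv2.resize(a,(400,300),interpolation=cv2.INTER_AREA)
    cv2.imwrite(name,np.hstack([f(w),cv2.resize(s[130:310,120:360],(400,300),interpolation=cv2.INTER_CUBIC)]))
show("pics/m_%.2f.png"%o["clock"])
E
python3 -c "
from h import *
print('bulb before move, rel. TCP', plane('wrist',[(357,299)],.19)[0]-readout.get_obs()['position'])"
python3 st.py; ls -t pics | head -1
```

```text
bulb before move, rel. TCP [-0.00373716  0.02038134  0.01849897]
5.225 [ 0.455  -0.0767  0.1715] [ 179.99   -0.   -174.62] [-24.8 -56.5] [-56.8  11.8  66.9 123.  -13.7  53.1 113.3] [1.2 1.4 0.6]
m_5.22.png
```

View pics/m_5.22.png

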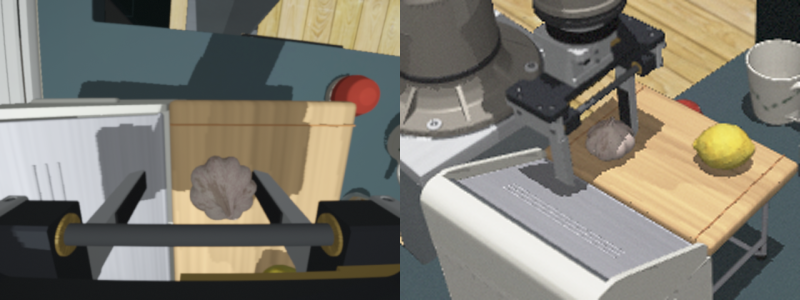

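Bulb at (222,187) in the left panel, steady against the finger. The flap is beginning to open.

>>> {"method": "move_arm", "body": {
  "series": [
    [0,[0.001,-0.006,0],0],
    [0,[0.001,-0.006,0],0],
    [0,[0.001,-0.006,0],0],
    [0,[0,-0.006,0],0],
    [0,[0,-0.006,0],0]
  ]
}}

```text
clock: 5.95
position: [0.4548, -0.1069, 0.1715]
orientation: [180.0, -0.0, -174.6]
force: [-0.1, 3.2, 1.4]
grip_width: 0.0938
grasp_force: 1.3
```

```bash
python3 st.py
```

```text
5.95 [ 0.4548 -0.1069  0.1715] [ 1.7999e+02 -1.0000e-02 -1.7461e+02] [  5.2 -59.6] [-51.9  12.8  66.2 122.4 -14.7  53.3 118. ] [-0.1  3.2  1.4]
```

```bash
mv $(ls -t pics/m_*.png | head -1) pics/m3.png; ls pics
```

```text
crop0.png
m1.png
m3.png
m_5.22.png
s_5.225.png
s_5.95.png
scene0.png
top0.png
w0.png
w1.png
w_5.225.png
w_5.95.png
```

View pics/m3.png

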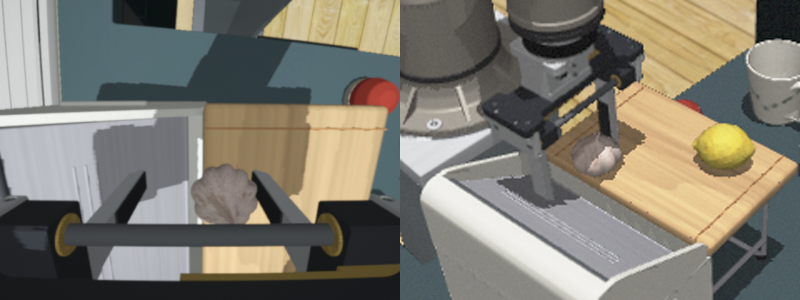

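The bulb is near the board's end at (224,195) in the left panel, the flap is held open, and forces are low. I'll continue over the end.

>>> {"method": "move_arm", "body": {
  "series": [
    [0,[0,-0.007,0],0],
    [0,[0,-0.007,0],0],
    [0,[0,-0.007,0],0],
    [0,[0,-0.007,0],0],
    [0,[0,-0.007,0],0]
  ]
}}

```text
clock: 6.68
position: [0.458, -0.1417, 0.1714]
orientation: [180.0, -0.0, -174.6]
force: [-0.5, 6.0, 0.5]
grip_width: 0.0938
grasp_force: 2.5
```

>>> {"method": "move_arm", "body": {
  "series": [
    [0,[0,-0.006,0],0],
    [0,[0,-0.006,0],0],
    [0,[0,-0.005,0],0],
    [0,[0,0,0],0]
  ]
}}

```text
clock: 7.18
position: [0.4593, -0.1582, 0.1712]
orientation: [180.0, -0.0, -174.6]
force: [-0.2, 7.1, 0.0]
grip_width: 0.0939
grasp_force: 3.5
```

```bash
python3 st.py; mv $(ls -t pics/m_*.png | head -1) pics/m4.png
```

```text
7.175 [ 0.4593 -0.1582  0.1712] [ 1.7995e+02 -5.0000e-02 -1.7462e+02] [ 56.8 -59.8] [-42.4  15.7  63.9 120.2 -17.5  54.1 126.5] [-0.2  7.1  0. ]
```

View pics/m4.png

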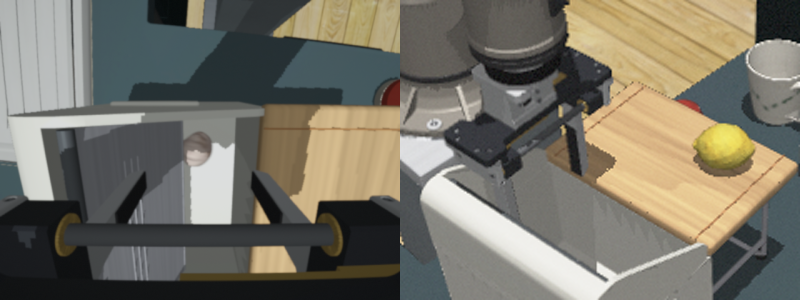

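Wrist panel: the bulb now appears small at (197,148), so it lies deep on the caddy floor, and the flap is held wide open. The lemon is where it was. I'll pause briefly, then lift clear so the flap shuts.

>>> {"method": "move_arm", "body": {
  "series": [
    [0,[0,0,0],0],
    [0,[0,0,0],0],
    [0,[0,0.01,-0.04],0],
    [0,[0,0.01,-0.055],0],
    [0,[0,0.01,-0.055],0]
  ]
}}

```text
clock: 7.9
position: [0.4567, -0.1293, 0.2951]
orientation: [179.9, -0.2, -174.2]
force: [-0.4, 1.4, 0.3]
grip_width: 0.094
grasp_force: 0.0
```

>>> {"method": "move_arm", "body": {
  "series": [
    [0,[0,0,0],0],
    [0,[0,0,0],0],
    [0,[0,0,0],0],
    [0,[0,0,0],0],
    [0,[0,0,0],0]
  ]
}}

```text
clock: 8.52
position: [0.4564, -0.1285, 0.2938]
orientation: [179.8, -0.2, -174.2]
force: [-0.9, -0.1, 0.5]
grip_width: 0.0938
grasp_force: 0.0
```

```bash
python3 st.py; mv $(ls -t pics/m_*.png | head -1) pics/m5.png
```

```text
8.525 [ 0.4564 -0.1285  0.2938] [ 179.8    -0.2  -174.16] [ 26.9 -60. ] [-65.1  -6.4  70.6 112.7   6.3  69.8  99.1] [-0.9 -0.1  0.5]
```

View pics/m5.png

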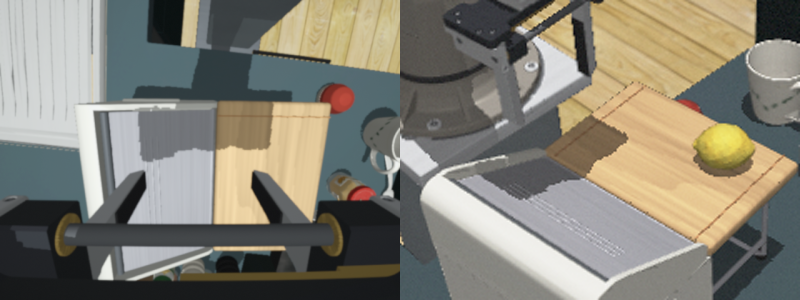

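The flap is closed level with the board, the bulb is gone from view, the lemon is unmoved, and the gripper is clear of everything. I'll hand in.

```bash
python3 -c "
from plant import job; print(job.sign_off())"
```

```text
the job is handed in; nothing more can be done
None
```

The garlic bulb is in the caddy: one finger held the flap open until the bulb had dropped, then the flap closed by itself; the lemon stayed put, and I handed the job in at about 8.6 s of the 32 s allowed.

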